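# Hook and close the cover on a serving pan

## Robot

A 6-joint arm with a two-finger parallel gripper is mounted at the origin on the work surface. World frame = base frame: x ahead of the robot, y to its left, z up, the work surface at z = 0. Lengths are in m, angles in rad, forces in N, time in s.
With the tool pointing down it reaches from about 0.35 to 0.875 m from the base axis. Payload 4.2 kg.
Tool frame: the origin (TCP) lies at the centre of the arm's flange, where the gripper is bolted on; the fingertips stand 173 mm ahead of it and the grasp point (between the pads) lies 155 mm ahead of it; z points along the fingers, y is the direction in which the jaws open and shut (so a half turn about z gives the same grasp; the last joint's range is limited). The gripper opens to 85 mm and grips with 20 to 120 N. Pads are 22 mm wide; open, the fingers measure 114 mm over their backs; the gripper's body (76 mm by 85 mm) begins 54 mm behind the grasp point. The pads swing forward as they close: fully open they stand 13 mm farther back than shut.
Start: joints at [-0.973, 0.385, 0.008, 0, -1.194, -0.259], TCP at [0.208, -0.589, 0.405] pointing down, gripper open.
Joint ranges: [-3.14, 3.14], [-1.21, 2.06], [-1.07, 1.41], [-3.16, 2.05], [-2.99, -0.16], [-3.1, 3.1]. Speed limits (rad/s): [2.79, 2.79, 3.14, 3.14, 3.14, 3.14].

## Interface

Orientations are given as a rotation vector (axis times angle).
In Python, from bench import bot gives the robot as it stands. The module is installed in compiled form; this text tells all that it offers.
- The arm moves only by the shell command python3 -m pendant 'ROWS' [FORCE]. ROWS is JSON, a list of rows, each a list of 5 numbers: the shift along the tool's x, y, z in mm, then the turn about the tool's z in degrees, then the closure, from -1 (fully open) to 1 (shut). In form: [[x, y, z, yaw, claw], ...]. A call has exactly 5 rows; each row shifts and turns the commanded pose from where the row before left it, along the tool's axes as they then stand; what a row does not reach is not made up. A row lasts 1/12 s, in which the tool goes at most 41.7 mm and 7.16 degrees, less where a joint would pass 70% of its speed; a pose out of reach is approached as far as the arm can. A call with a gripper value outside its range is refused whole. The fingers move at their own pace and stop on an object; FORCE is the grip in N (left out, the last holds). Time passes only in rows, so rows that do not move let the fingers close, or fill a call up. It gives the time, the measured TCP pose, the force and the opening at its end, in the units of the state.
- bot.sense(): the state, without advancing time (a new reading comes with each control period).
- bot.camera(name): name is "side" or "top"; returns (picture, depth): 480x640x3 uint8, red, green, blue; 480x640 float32, m along the optical axis (not along the pixel's ray), 0 where there is no reading.
- bot.calibration(name): a dict with "vfov" (degrees; the focal length in pixels is half the picture's height over the tangent of half this angle, whatever the lens; pixels are square), "cx", "cy" (the principal point, pixels), "R" (3x3) and "t" (3): a world point X has camera coordinates R X + t. Camera axes: x right, y down, z forward; pixel columns grow to the right and rows downward; lengths in m; the calibration is good to about 2 mm. A picture is of the moment at which its call begins. calibration takes no time and is no camera call.
- bot.sign_off(): hands the job in, once; it reports no verdict.
The state is a dict: "clock": time; "joint_pos": joint angles; "joint_vel": joint speeds; "tau": joint torques, N m; "ee_pos": TCP position; "orientation": TCP orientation; "contact_force": force on the tool from outside, world axes, zero at the start; "torque": the same for the moment, N m; "grip_width": finger opening in m.
Only numpy, scipy, OpenCV 4.12 (cv2) and the standard library are available. Lean on these libraries where they do the work, as an engineer would, in place of code of your own. Each camera call takes 0.05 s, during which the arm holds its last target.

## Task

Cover the steel serving pan of rolls against the wind: take the steel cover that has a tongue, hook its tongue under the pan's hold-down lip with the other end raised, then swing that end down until the cover lies flat and square on the pan, and let go. Leave the plain cover without a tongue where it lies.

Things in the scene. Friction and masses are not known exactly. Their poses are not given: they have to be found in the camera images.
- pan: Fixed steel pan, rolls in its well; 234 (x) by 142 mm. Origin: centre of underside, on the table, z up. Cover rests on its top face, z 60 mm, well 150 x 94 mm. At +x end: back wall, inner face x 111 mm, and a 100 mm wide lip over x 76 to 111 mm, underside z 84, top z 90 mm. At -x end: 100 mm wide upstand to z 82 mm, inner face x -111 mm. Cover: 22 mm end play, too long to drop in flat past the lip.
- cover: Loose steel cover, 0.3 kg, lying flat: plate 5 mm thick, 165 x 120 mm (x -95 to 70 mm), plus a 70 mm wide tongue from x 70 to 105 mm; 200 mm in all. Origin: underside, below the handle's middle, near the centre of mass; x to the tongue, z up. Handle: black bar along y, 64 mm long, 14 mm thick in x, flat sides z 22 to 42 mm, on two feet.
- cover_tongue (a point): Middle of the tongue's end edge on the cover's underside: at x = +105 mm, y = 0, z = 0 in the cover's frame, with the same axes as the cover.
- plain_cover: The other steel cover, a plain rectangle 165 by 120 mm, 5 mm thick, without tongue, with the same black bar handle at its middle (top at 42 mm), about 0.27 kg. Not to be used. Origin: centre of the underside; x along its length.
Things that resemble listed ones, but are neither listed nor needed, are in the scene too. Leave any turquoise look-alike of the cover alone.

How it is judged:
By the outcome, as a careful person would: the job done as asked, in the order asked, and still so for the second after the job is handed in, with the robot touching nothing.
It also fails if it takes over 48 s, if anything falls off the work surface, if the arm or the gripper's body presses on something with over 40 N, if the wrist force passes 120 N, or if a joint passes its speed limit or range.

## Working session

There is one attempt and no reset: what is moved stays moved. The work goes in short steps, Python scripts to look and compute and a shell command to move; the robot and the scene stay as the last step left them, time stands still between calls to the robot, and variables do not carry over. Pictures are saved under pics/ and viewed, and the job is handed in when it is done.

```bash
mkdir -p pics; ls; python3 - <<'E'
from bench import bot
import cv2,numpy as np
np.set_printoptions(precision=4,suppress=True)
s=bot.sense()
for k,v in s.items(): print(k,v)
for n in("top","side"):
    c=bot.calibration(n);print(n,c)
    p,d=bot.camera(n)
    cv2.imwrite(f"pics/{n}0.png",p[:,:,::-1]);np.save(f"{n}0.npy",d);np.save(f"{n}0rgb.npy",p)
    print((d==0).mean(),d.min(),d.max())
E
```

```text
pics
clock 0.0
joint_pos [-0.9734  0.3855  0.0066 -0.0005 -1.194  -0.2586]
joint_vel [ 0.0011 -0.0002  0.0008  0.0022 -0.0002  0.0007]
tau [  0.0005 -39.2289  18.8401   4.186   -0.0047  -0.    ]
ee_pos [ 0.2077 -0.5893  0.4036]
orientation [ 0.5293 -3.0962 -0.0034]
contact_force [-0.7485  0.1588 -0.8626]
torque [ 0.0378  0.0846 -0.0235]
grip_width 0.08562291493265188
top {'vfov': 52.680305998598215, 'cx': 325.3409438673955, 'cy': 242.69432595110692, 'R': array([[-0.0177, -0.9998, -0.013 ],
       [-0.9977,  0.0185, -0.0658],
       [ 0.0661,  0.0118, -0.9977]]), 't': array([0.0691, 0.493 , 1.2244])}
0.00388671875 0.0 2.1198564
side {'vfov': 49.82446223706625, 'cx': 321.25608473408414, 'cy': 240.20314318643526, 'R': array([[-0.862 , -0.5069,  0.0033],
       [-0.3707,  0.6259, -0.6862],
       [ 0.3458, -0.5927, -0.7274]]), 't': array([0.4307, 0.1619, 0.9661])}
0.0040625 0.0 3.3777049
```

View pics/top0.png

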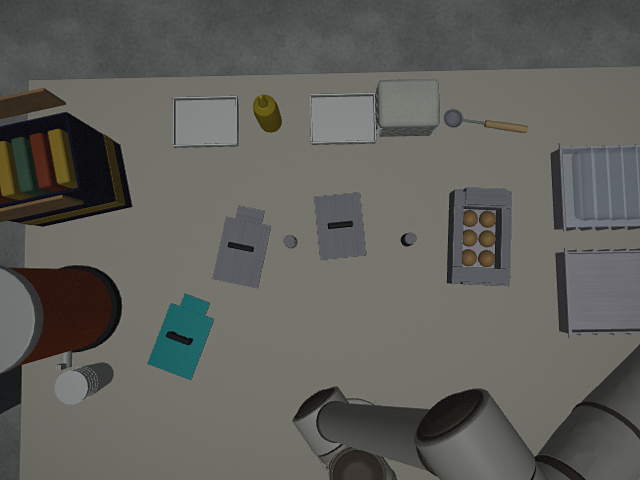

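View pics/side0.png

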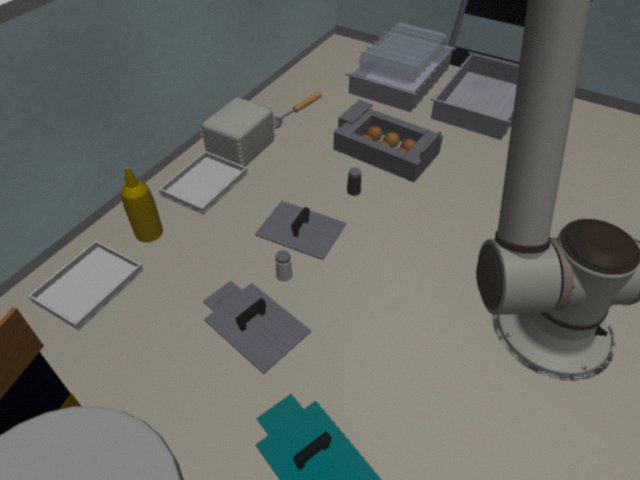

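The top view (up is +x, left is +y) shows the grey tongue cover at about (240,247) and the plain cover at (340,225). The pan is at (480,237) with its lip at the top, and the turquoise decoy is at (180,338). Next I'll measure poses from the masks.

```bash
cat > h.py <<'E'
from bench import bot
import cv2,numpy as np
np.set_printoptions(precision=4,suppress=True)
from scipy.spatial.transform import Rotation as Ro
def cal(n):
    c=bot.calibration(n);f=240/np.tan(np.radians(c['vfov'])/2);return f,c['cx'],c['cy'],np.array(c['R']),np.array(c['t'])
def cloud(n,d):
    f,cx,cy,R,t=cal(n);v,u=np.mgrid[0:480,0:640]
    P=np.dstack([(u-cx)/f*d,(v-cy)/f*d,d])
    return (P-t)@R
def onplane(n,uv,z):
    f,cx,cy,R,t=cal(n);uv=np.atleast_2d(uv).astype(float)
    r=np.c_[(uv[:,0]-cx)/f,(uv[:,1]-cy)/f,np.ones(len(uv))]@R
    o=-R.T@t;return o+r*((z-o[2])/r[:,2])[:,None]
def proj(n,X):
    f,cx,cy,R,t=cal(n);p=np.atleast_2d(X)@R.T+t;return np.c_[p[:,0]/p[:,2]*f+cx,p[:,1]/p[:,2]*f+cy]
E
python3 - <<'E'
from h import *
p=np.load('top0rgb.npy').astype(int);d=np.load('top0.npy');W=cloud('top',d)
print('table z',np.median(W[300:350,250:300,2]),np.median(W[120:160,250:300,2]))
img=cv2.resize(cv2.imread('pics/top0.png')[170:300,200:530],None,fx=2.4,fy=2.4,interpolation=cv2.INTER_CUBIC);cv2.imwrite('pics/crop.png',img)
Z=W[:,:,2]
for nm,(u0,v0,u1,v1) in dict(cover=(205,195,278,297),plain=(305,183,375,270)).items():
    hsv=cv2.cvtColor(p.astype(np.uint8),cv2.COLOR_RGB2HSV)
    sub=p[v0:v1,u0:u1]; b=(sub[:,:,0]-sub[:,:,2])  # table is warm
    m=np.zeros((480,640),np.uint8);m[v0:v1,u0:u1]=(b<6)
    m=cv2.morphologyEx(m,cv2.MORPH_OPEN,np.ones((3,3)))
    n,l,st,c=cv2.connectedComponentsWithStats(m);i=1+st[1:,4].argmax();m=(l==i).astype(np.uint8)
    cs,_=cv2.findContours(m,0,2);cn=max(cs,key=cv2.contourArea)
    ap=cv2.approxPolyDP(cn,3,True)[:,0]
    print(nm,st[i]);print(np.c_[ap,onplane('top',ap,0.004)])
    dk=np.zeros((480,640),np.uint8);dk[v0:v1,u0:u1]=sub.sum(2)<110
    n,l,st,c=cv2.connectedComponentsWithStats(dk);i=1+st[1:,4].argmax()
    ys,xs=np.where(l==i);r=cv2.minAreaRect(np.c_[xs,ys].astype(np.float32));bx=cv2.boxPoints(r)
    print('handle',r,onplane('top',[r[0]],.038),onplane('top',bx,.042), np.median(Z[l==i]))
# pan heights
for v in range(184,292,6): print(v,(Z[v,444:518:4]*1000).round().astype(int))
E
```

```text
table z -6.650070605879248e-05 0.00047697693867665685
cover [ 213  206   58   82 3355]
[[238.     206.       0.5951   0.2862   0.004 ]
 [234.     218.       0.5638   0.2968   0.004 ]
 [225.     218.       0.5643   0.3203   0.004 ]
 [213.     278.       0.4091   0.352    0.004 ]
 [257.     287.       0.384    0.2384   0.004 ]
 [270.     226.       0.5411   0.2032   0.004 ]
 [261.     223.       0.5494   0.2266   0.004 ]
 [263.     210.       0.5833   0.221    0.004 ]]
handle ((240.2884979248047, 246.5576934814453), (25.495098114013672, 4.9029035568237305), 11.309932708740234) [[0.487  0.2745 0.038 ]] [[0.4876 0.3064 0.042 ]
 [0.4997 0.3039 0.042 ]
 [0.4859 0.241  0.042 ]
 [0.4739 0.2436 0.042 ]] 0.041797011894871394
plain [ 314  192   53   68 2986]
[[359.     192.       0.6256  -0.0296   0.004 ]
 [314.     197.       0.6148   0.0877   0.004 ]
 [320.     259.       0.4531   0.0749   0.004 ]
 [366.     254.       0.4639  -0.044    0.004 ]]
handle ((339.9010009765625, 224.50990295410156), (5.174193382263184, 24.3784122467041), 84.2894058227539) [[0.5381 0.0224 0.038 ]] [[ 0.5417  0.0535 
[... 583 characters left out ...]
 17 25 32 21 21 54 64 60  1  3]
232 [ 1 10 52 57 62 34 40 39 12 15 33 44 31 23 54 60 58  2  6]
238 [-2  5 51 58 63 39 46 47 37 33 40 43 36 26 51 57 62  3 -6]
244 [ 0 12 58 62 59 30 34 35 11 16 36 44 32 30 59 64 59  2  3]
250 [-2 14 62 61 59 33 36 31 21 15 28 34 13 28 52 61 58  2  2]
256 [ 0 16 60 62 61 39 40 46 36 31 43 44 40 27 56 60 58  1 -3]
262 [   0   14 1255   63   64   36   40   42   13   33   45   44   42   26
   59   61   60   -1    2]
268 [ 1 22 59 64 56 61 62 62 65 64 60 58 58 59 60 59 59  0  0]
274 [ 2 21 57 59 66 59 55 61 58 56 61 62 60 57 63 59 58  0  2]
280 [ 0 26 61 61 60 59 59 63 63 59 66 64 60 59 63 61 58 -2 -1]
286 [-3  2  2 -1  3 -1  3  4 -1 -1 -3 -1 -3  5 -2 -1 -1 -4  2]
```

View pics/crop.png

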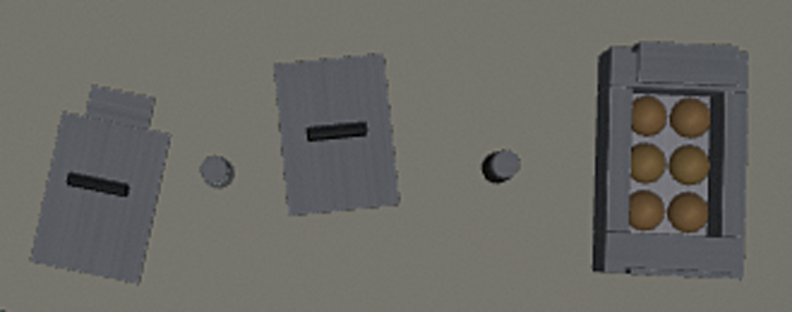

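```bash
python3 - <<'E'
from h import *
d=np.load('top0.npy');W=cloud('top',d);p=np.load('top0rgb.npy').astype(int)
S=W[180:292,440:520].reshape(-1,3)
def rect(P):
    c,s,a=cv2.minAreaRect(P[:,:2].astype(np.float32)*1000);print(np.round(c,1),np.round(s,1),round(a,2),len(P))
top=S[(S[:,2]>.052)&(S[:,2]<.068)];rect(top)
lip=S[(S[:,2]>.082)&(S[:,2]<.098)];rect(lip)
# robust: percentiles per edge along trial yaw
sub=top
print('lip z',np.median(lip[:,2]),'top',np.median(top[:,2]))
# edges of the outer silhouette: -y edge (right) and -x edge (bottom) at z .06 by colour
b=p[:,:,0]-p[:,:,2]
m=np.zeros((480,640),np.uint8);m[180:295,440:520]=(W[180:295,440:520,2]>.03)
# subpixel edges via depth mask: right edge col per row, bottom edge row per col
rows=np.arange(205,280);ru=[np.where(m[r])[0].max()+.0 for r in rows]
pts=onplane('top',np.c_[np.array(ru)+.5,rows],.06);k=np.polyfit(pts[:,0],pts[:,1],1);print('right edge yaw',np.degrees(np.arctan(k[0])),np.polyval(k,pts[:,0].mean()),pts[:,0].mean())
cols=np.arange(458,505);bv=[np.where(m[:,c])[0].max() for c in cols]
pts=onplane('top',np.c_[cols,np.array(bv)+.5],.06);k=np.polyfit(pts[:,1],pts[:,0],1);print('bottom edge yaw',-np.degrees(np.arctan(k[0])),np.polyval(k,pts[:,1].mean()),pts[:,1].mean(),bv[::6])
cols=np.arange(468,505);bv=[np.where(m[:,c])[0].min() for c in cols]
pts=onplane('top',np.c_[cols,np.array(bv)-.5],.09);k=np.polyfit(pts[:,1],pts[:,0],1);print('top edge yaw',-np.degrees(np.arctan(k[0])),np.polyval(k,pts[:,1].mean()),pts[:,1].mean(),bv[::6])
# well by colour: brownish/dark/bright? crop big
cv2.imwrite('pics/pan.png',cv2.resize(cv2.imread('pics/top0.png')[180:295,440:520],None,fx=5,fy=5,interpolation=cv2.INTER_CUBIC))
s=cv2.imread('pics/side0.png')[95:185,325:450];cv2.imwrite('pics/pans.png',cv2.resize(s,None,fx=6,fy=6,interpolation=cv2.INTER_CUBIC))
# cover orientation
R=Ro.from_rotvec(bot.sense()['orientation']).as_matrix();print(R)
E
```

```text
[ 499.3 -325.6] [144.3 235.5] 85.95 2558
[ 498.8 -325.9] [101.  233.8] 86.53 767
lip z 0.08975932368278595 top 0.05993106598390739
right edge yaw -3.462954135499428 -0.395965912508225 0.4847392315463759
bottom edge yaw -2.8438504353972753 0.38141086812939556 -0.3193063598665661 [np.int64(283), np.int64(290), np.int64(283), np.int64(284), np.int64(284), np.int64(284), np.int64(285), np.int64(285)]
top edge yaw -3.9858342770773394 0.6155195342821373 -0.33124117863784647 [np.int64(187), np.int64(188), np.int64(188), np.int64(188), np.int64(188), np.int64(189), np.int64(189)]
[[-0.9432 -0.3322 -0.0008]
 [-0.3322  0.9432  0.0018]
 [ 0.0001  0.002  -1.    ]]
```

View pics/pan.png

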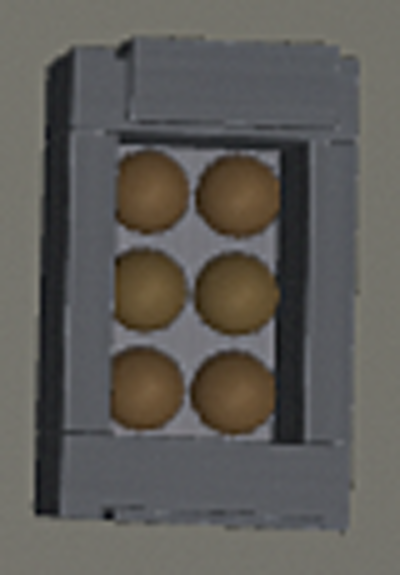

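View pics/pans.png

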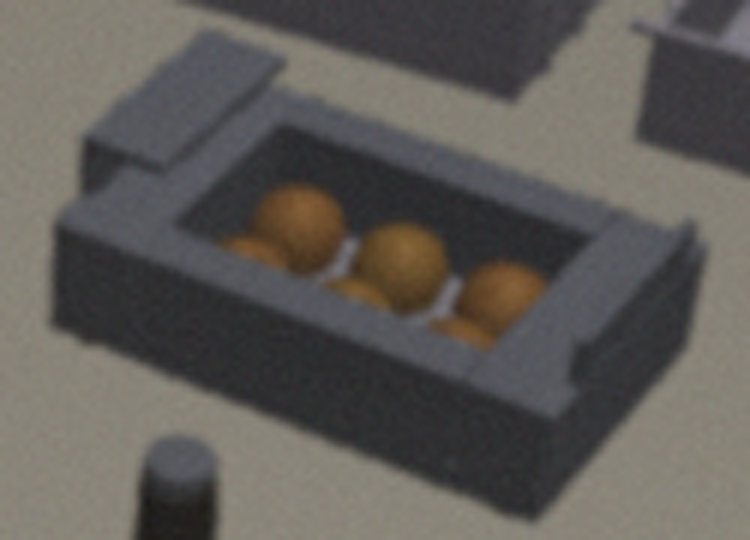

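```bash
cat >> h.py <<'E'
PAN=np.array([.4990,-.3258]);PY=np.radians(-3.7);COV=np.array([.487,.274]);CY=np.radians(-12.2)
def rel(target_xyz,ywant):
    s=bot.sense();R=Ro.from_rotvec(s['orientation']).as_matrix()
    a=np.arctan2(R[1,1],R[0,1]);dy=np.degrees((a-(ywant+np.pi/2)+np.pi)%(2*np.pi)-np.pi)
    print('t %.2f'%s['clock'],'pos',s['ee_pos'],'yawdeg %.2f'%(np.degrees(a)-90),'F',s['contact_force'],'w %.4f'%s['grip_width'],'j',s['joint_pos'])
    print('tool shift mm',(R.T@(np.array(target_xyz)-s['ee_pos']))*1000,'tool yaw',dy,'tilt',np.degrees(np.arccos(-R[2,2])))
E
python3 -m pendant '[[0,0,15,6.3,-1],[0,0,15,6.3,-1],[0,0,15,6.3,-1],[0,0,15,6.3,-1],[0,0,15,6.4,-1]]' 30
python3 - <<'E'
from h import *
rel([.45,-.2,.33],CY); rel([*COV,.33],CY)
E
```

```text
clock: 0.52
ee_pos: [0.2076, -0.5892, 0.3285]
orientation: [-0.342, -3.122, -0.001]
contact_force: [0.6, -0.7, 1.4]
grip_width: 0.085
t 0.52 pos [ 0.2076 -0.5892  0.3285] yawdeg -12.51 F [ 0.5795 -0.7056  1.4448] w 0.0850 j [-0.9734  0.4445 -0.0981 -0.0003 -1.0293 -0.8156]
tool shift mm [-152.3099  432.4969   -1.2211] tool yaw -0.3107275044727452 tilt 0.06040221872743029
t 0.52 pos [ 0.2076 -0.5892  0.3285] yawdeg -12.51 F [ 0.5795 -0.7056  1.4448] w 0.0850 j [-0.9734  0.4445 -0.0981 -0.0003 -1.0293 -0.8156]
tool shift mm [-85.7526 903.2568  -0.7694] tool yaw -0.3107275044727452 tilt 0.06040221872743029
```

```bash
python3 -m pendant '[[-15,38,0,0,-1],[-15,38,0,0,-1],[-15,38,0,0,-1],[-15,38,0,0,-1],[-15,38,0,0,-1]]'
python3 -m pendant '[[-15,38,0,0,-1],[-15,38,0,0,-1],[-15,38,0,0,-1],[-15,38,0,0,-1],[-15,38,0,0,-1]]'
python3 -m pendant '[[5,40,0,0,-1],[5,40,0,0,-1],[5,40,0,0,-1],[5,40,0,0,-1],[5,40,0,0,-1]]'
python3 -m pendant '[[6,40,0,0,-1],[6,40,0,0,-1],[6,40,0,0,-1],[6,40,0,0,-1],[6,40,0,0,-1]]'
python3 - <<'E'
from h import *
rel([*COV,.182],CY)
E
```

```text
clock: 0.93
ee_pos: [0.3216, -0.4179, 0.3292]
orientation: [-0.335, -3.123, -0.001]
contact_force: [0.7, -0.3, -0.3]
grip_width: 0.0854
clock: 1.35
ee_pos: [0.4351, -0.2477, 0.3296]
orientation: [-0.333, -3.123, -0.0]
contact_force: [1.0, -1.6, 0.6]
grip_width: 0.0854
clock: 1.77
ee_pos: [0.4519, -0.047, 0.3296]
orientation: [-0.333, -3.123, 0.0]
contact_force: [1.3, -0.2, -0.2]
grip_width: 0.0855
clock: 2.18
ee_pos: [0.4647, 0.1549, 0.3296]
orientation: [-0.333, -3.124, 0.0]
contact_force: [0.9, 0.8, -0.1]
grip_width: 0.0853
t 2.18 pos [0.4647 0.1549 0.3296] yawdeg -12.17 F [ 0.9003  0.8376 -0.1252] w 0.0853 j [ 0.654   0.2294 -0.4251 -0.0001 -0.9166 -2.4371]
tool shift mm [  3.2576 121.1591 147.5955] tool yaw 0.03453884956623348 tilt 0.01907621140003511
```

```bash
python3 -m pendant '[[1,40,0,0,-1],[1,40,0,0,-1],[1,41,5,0,-1],[0,0,20,0,-1],[0,0,20,0,-1]]'
python3 - <<'E'
from h import *
rel([*COV,.182],CY)
for n in("top","side"):
    p,d=bot.camera(n);cv2.imwrite(f"pics/{n}1.png",p[:,:,::-1])
E
```

```text
clock: 2.6
ee_pos: [0.4881, 0.2744, 0.2842]
orientation: [0.329, 3.123, 0.003]
contact_force: [0.3, 0.3, -0.8]
grip_width: 0.0854
t 2.60 pos [0.4881 0.2744 0.2842] yawdeg -12.02 F [ 0.3293  0.2635 -0.7558] w 0.0854 j [ 0.8016  0.392  -0.3154 -0.0001 -0.8612 -2.5821]
tool shift mm [  1.0899  -0.8443 102.2289] tool yaw 0.18133149216682742 tilt 0.12841235125403389
```

View pics/side1.png

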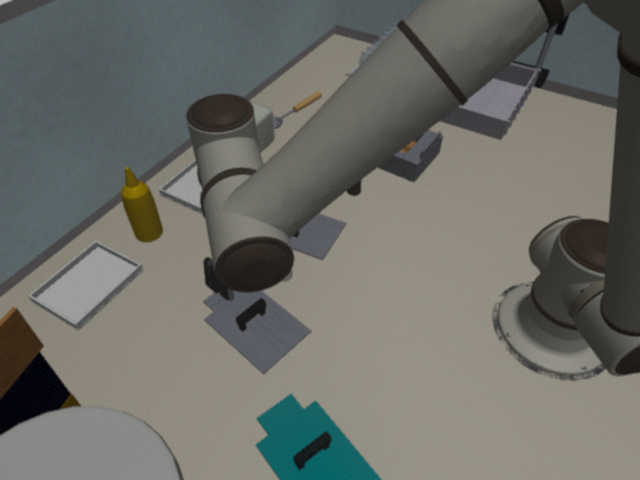

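The gripper hangs above the tongue cover's handle at about (250,313). It is aligned within 1 mm, so I'm descending.

```bash
python3 -m pendant '[[1,-1,25,0.2,-1],[0,0,25,0,-1],[0,0,20,0,-1],[0,0,15,0,-1],[0,0,8,0,-1]]'
python3 - <<'E'
from h import *
rel([*COV,.182],CY)
E
```

```text
clock: 3.12
ee_pos: [0.4866, 0.2704, 0.1907]
orientation: [-0.34, -3.122, 0.003]
contact_force: [0.3, -0.2, 0.1]
grip_width: 0.0855
t 3.12 pos [0.4866 0.2704 0.1907] yawdeg -12.43 F [ 0.3363 -0.1507  0.1177] w 0.0855 j [ 0.7983  0.5172 -0.4067  0.0001 -0.6491 -2.5861]
tool shift mm [0.3818 3.6275 8.7235] tool yaw -0.22616013603122226 tilt 0.12825684342754964
```

```bash
python3 -m pendant '[[0,3,5,-0.2,-1],[0,0,3,0,-1],[0,0,0,0,0],[0,0,0,0,1],[0,0,0,0,1]]' 30
python3 - <<'E'
from h import *
rel([*COV,.182],CY)
E
python3 -m pendant '[[0,0,0,0,1],[0,0,0,0,1],[0,0,0,0,1],[0,0,0,0,1],[0,0,0,0,1]]'
```

```text
clock: 3.53
ee_pos: [0.4877, 0.2744, 0.1849]
orientation: [0.333, 3.122, 0.003]
contact_force: [-0.0, 0.2, 1.9]
grip_width: 0.0633
t 3.53 pos [0.4877 0.2744 0.1849] yawdeg -12.17 F [-0.0353  0.207   1.8642] w 0.0633 j [ 0.8021  0.529  -0.4049  0.0004 -0.6344 -2.5855]
tool shift mm [ 0.6378 -0.507   2.9281] tool yaw 0.030319628017785868 tilt 0.1434339648836291
clock: 3.95
ee_pos: [0.4877, 0.2744, 0.1849]
orientation: [0.333, 3.122, 0.003]
contact_force: [-0.8, 0.4, 6.8]
grip_width: 0.0633
```

```bash
python3 -m pendant '[[0,0,-5,0,1],[0,0,-10,0,1],[0,0,-15,0,1],[0,0,-20,0,1],[0,0,-30,0,1]]'
python3 - <<'E'
from h import *
rel([*COV,.182],CY)
for n in("top","side"):
    p,d=bot.camera(n);cv2.imwrite(f"pics/{n}2.png",p[:,:,::-1])
E
```

```text
clock: 4.37
ee_pos: [0.4863, 0.273, 0.2623]
orientation: [-0.334, -3.119, 0.008]
contact_force: [0.1, 0.4, -3.0]
grip_width: 0.0635
t 4.37 pos [0.4863 0.273  0.2623] yawdeg -12.24 F [ 0.0718  0.4357 -2.9582] w 0.0635 j [ 0.8019  0.4178 -0.3408 -0.0014 -0.8192 -2.5855]
tool shift mm [-0.8546  1.559  80.2606] tool yaw -0.043237717852614564 tilt 0.407353047453291
```

View pics/side2.png

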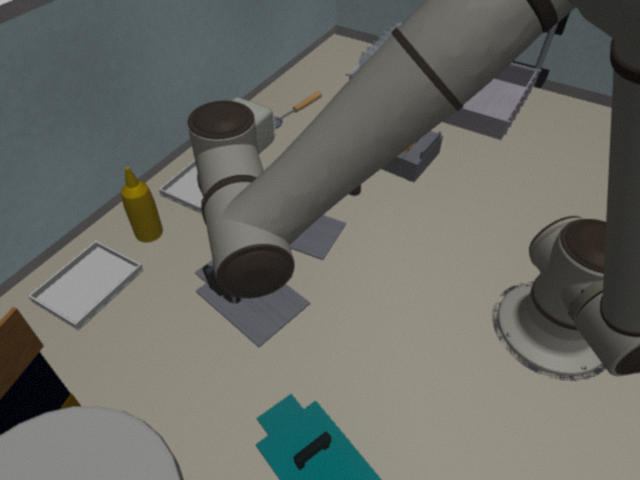

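```bash
python3 - <<'E'
from h import *
W=cloud('top',np.load('top0.npy'))
for u,v in [(453,118),(453,110),(453,125),(470,121),(500,126),(525,128),(408,90),(408,135),(290,241),(408,239)]:print(u,v,np.median(W[v-1:v+2,u-1:u+2].reshape(-1,3),0))
T=PAN+.195*np.array([np.cos(PY),np.sin(PY)]);print(T)
rel([*T,.32],PY)
E
python3 -m pendant '[[0,-5,-15,0,1],[0,-10,-25,0,1],[0,-20,-15,-1,1],[0,-30,0,-2,1],[0,-35,0,-2,1]]'
python3 - <<'E'
from h import *
T=PAN+.195*np.array([np.cos(PY),np.sin(PY)]);rel([*T,.32],PY)
E
```

```text
453 118 [ 0.8164 -0.2811  0.0043]
453 110 [ 0.8341 -0.2779  0.0148]
453 125 [ 0.7979 -0.2785  0.0072]
470 121 [ 0.8057 -0.3228  0.0143]
500 126 [ 0.7884 -0.397   0.0172]
525 128 [ 0.7814 -0.4611  0.0197]
408 90 [ 0.8563 -0.1485  0.0999]
408 135 [ 0.7707 -0.1595  0.0193]
290 241 [0.4969 0.1467 0.0632]
408 239 [ 0.4967 -0.1433  0.0627]
[ 0.6936 -0.3384]
t 4.47 pos [0.4884 0.2748 0.2686] yawdeg -12.12 F [-0.2959  0.1987 -1.0012] w 0.0634 j [ 0.802   0.4108 -0.3337  0.0017 -0.8169 -2.5855]
tool shift mm [-329.7045 -556.0674  -53.4968] tool yaw -8.424668852926164 tilt 0.5430106227292305
clock: 4.88
ee_pos: [0.4681, 0.1755, 0.3192]
orientation: [0.192, 3.135, 0.002]
contact_force: [0.9, -1.0, -2.7]
grip_width: 0.0635
t 4.88 pos [0.4681 0.1755 0.3192] yawdeg -7.00 F [ 0.9469 -0.9882 -2.6606] w 0.0635 j [ 0.684   0.2577 -0.4162 -0.0006 -0.8952 -2.3766]
tool shift mm [-286.4702 -482.5802   -1.281 ] tool yaw -3.3009852325902234 tilt 0.09698354805895183
```

```bash
python3 -m pendant '[[-15,-34,0,-1,1],[-15,-36,0,-1,1],[-15,-36,0,-1,1],[-15,-36,0,0,1],[-17,-36,0,0,1]]'
python3 -m pendant '[[-20,-34,0,0,1],[-20,-34,0,0,1],[-20,-34,0,0,1],[-20,-34,0,0,1],[-20,-34,0,0,1]]'
python3 -m pendant '[[-20,-32,0,0,1],[-20,-30,0,0,1],[-18,-22,0,0,1],[-18,-15,0,0,1],[-15,-10,0,0,1]]'
python3 - <<'E'
from h import *
T=PAN+.195*np.array([np.cos(PY),np.sin(PY)]);rel([*T,.32],PY)
E
```

```text
clock: 5.3
ee_pos: [0.5278, -0.0105, 0.3182]
orientation: [-0.115, -3.137, -0.0]
contact_force: [1.1, 0.5, -2.9]
grip_width: 0.0633
clock: 5.72
ee_pos: [0.6158, -0.1873, 0.3176]
orientation: [-0.116, -3.137, -0.001]
contact_force: [1.7, -0.1, -1.9]
grip_width: 0.0635
clock: 6.13
ee_pos: [0.6987, -0.3032, 0.3166]
orientation: [-0.119, -3.136, -0.002]
contact_force: [0.1, 0.6, -2.2]
grip_width: 0.0633
t 6.13 pos [ 0.6987 -0.3032  0.3166] yawdeg -4.34 F [ 0.1456  0.5547 -2.1531] w 0.0633 j [-0.1982  0.6786  0.2911 -0.0007 -1.1865 -1.4481]
tool shift mm [  2.3933 -35.47    -3.4472] tool yaw -0.639133082354731 tilt 0.18481211688055305
```

```bash
python3 -m pendant '[[1,-15,0,-0.6,1],[1,-15,5,0,1],[0,-5,15,0,1],[0,0,12,0,1],[0,0,6,0,1]]'
python3 - <<'E'
from h import *
T=PAN+.195*np.array([np.cos(PY),np.sin(PY)]);rel([*T,.274],PY)
for n in("top","side"):
    p,d=bot.camera(n);cv2.imwrite(f"pics/{n}3.png",p[:,:,::-1]);np.save(n+'3.npy',d)
E
```

```text
clock: 6.55
ee_pos: [0.6929, -0.3357, 0.2769]
orientation: [-0.101, -3.134, -0.004]
contact_force: [-1.1, 0.3, -3.6]
grip_width: 0.0631
t 6.55 pos [ 0.6929 -0.3357  0.2769] yawdeg -3.68 F [-1.0772  0.2943 -3.5529] w 0.0631 j [-0.2423  0.7234  0.2756 -0.0017 -1.1292 -1.3921]
tool shift mm [-0.8409 -2.6716  2.8485] tool yaw 0.015197204512047023 tilt 0.36664037682627826
```

View pics/side3.png

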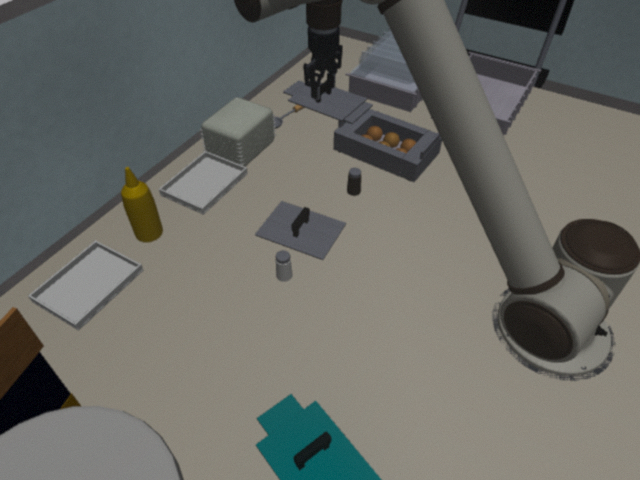

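View pics/top3.png

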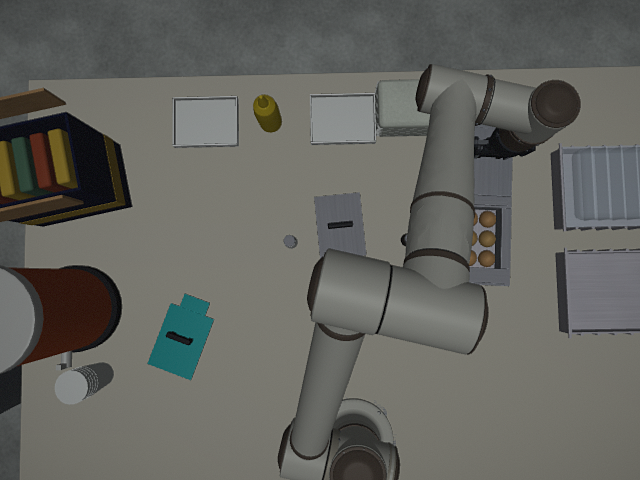

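```bash
python3 -m pendant '[[0,-2,3,0,1],[0,0,3,0,1],[0,0,3,0,1],[0,0,3,0,1],[0,0,0,0,1]]'
python3 -m pendant '[[0,0,3,0,1],[0,0,3,0,1],[0,0,3,0,1],[0,0,2,0,1],[0,0,0,0,1]]'
python3 - <<'E'
from h import *
T=PAN+.195*np.array([np.cos(PY),np.sin(PY)]);rel([*T,.254],PY)
for n in("top","side"):
    p,d=bot.camera(n);cv2.imwrite(f"pics/{n}4.png",p[:,:,::-1]);np.save(n+'4.npy',d);np.save(n+'4rgb.npy',p)
cv2.imwrite('pics/s4.png',cv2.resize(cv2.imread('pics/side4.png')[20:170,250:450],None,fx=4,fy=4,interpolation=cv2.INTER_CUBIC))
E
```

```text
clock: 7.07
ee_pos: [0.695, -0.3373, 0.2702]
orientation: [0.097, 3.136, -0.002]
contact_force: [2.1, 0.8, 1.9]
grip_width: 0.0636
clock: 7.48
ee_pos: [0.6944, -0.3375, 0.2572]
orientation: [0.098, 3.14, -0.0]
contact_force: [3.8, -0.5, 1.9]
grip_width: 0.0634
t 7.48 pos [ 0.6944 -0.3375  0.2572] yawdeg -3.57 F [ 3.7722 -0.5485  1.9   ] w 0.0634 j [-0.244   0.7417  0.2594  0.0001 -1.0883 -1.3893]
tool shift mm [ 0.7249 -0.885   3.2235] tool yaw 0.12507929713069993 tilt 0.01652884332349549
```

View pics/s4.png

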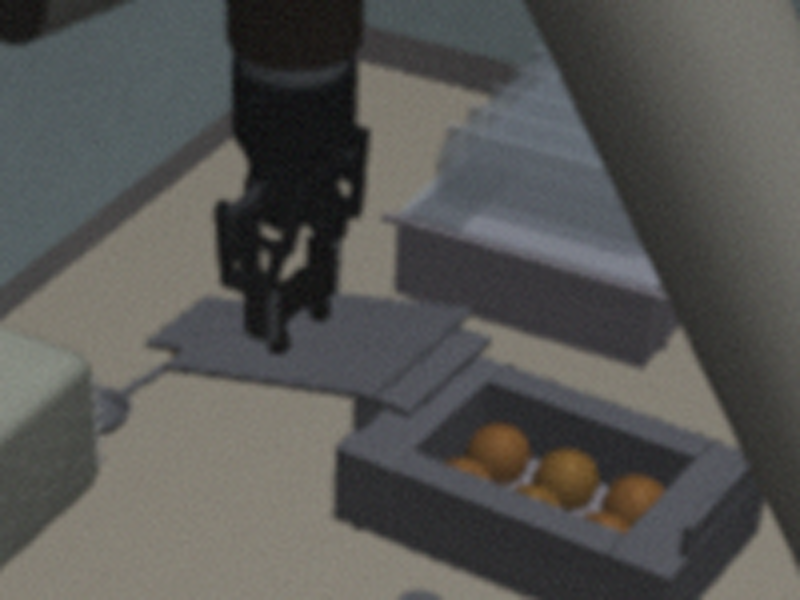

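```bash
cat >> h.py <<'E'
def platefit(d,p,x0,x1,n='side',zmin=.03,zmax=.15,c=None):
    """plane of cover plate points, pan frame; x0..x1 pan-frame mm"""
    W=cloud(n,d).reshape(-1,3);C=p.reshape(-1,3).astype(int)
    q=W[:,:2]-PAN;X=q@[np.cos(PY),np.sin(PY)];Y=q@[-np.sin(PY),np.cos(PY)]
    m=(X>x0)&(X<x1)&(abs(Y)<.055)&(W[:,2]>zmin)&(W[:,2]<zmax)&(C.sum(1)>170)&(abs(C[:,0]-C[:,2])<25)
    A=np.c_[X,Y,np.ones_like(X)][m];z=W[m,2];k=np.ones(len(z),bool)
    for _ in range(8):
        s=np.linalg.lstsq(A[k],z[k],rcond=None)[0];r=z-A@s;k=abs(r)<max(.003,2*np.median(abs(r)))
    print('pitch deg %.2f roll %.2f'%tuple(np.degrees(np.arctan(s[:2]))),'n',k.sum(),len(k),'rms',r[k].std(),'x range',A[k,0].min(),A[k,0].max(),'z at mid',s)
    return s
E
python3 - <<'E'
from h import *
for n in('side','top'):
    d=np.load(n+'4.npy');p=np.load(n+'4rgb.npy');platefit(d,p,.125,.31,n)
E
```

```text
pitch deg -13.10 roll -0.08 n 830 881 rms 0.0011883749321059001 x range 0.12502041870009292 0.2905273376223641 z at mid [-0.2327 -0.0014  0.1216]
pitch deg -13.14 roll -0.16 n 928 1117 rms 0.001495425870474231 x range 0.12503219535916626 0.2761598787990269 z at mid [-0.2334 -0.0028  0.1225]
```

```bash
python3 -m pendant '[[0,0,-10,0,1],[0,0,-20,0,1],[0,0,-25,0,1],[0,0,-18,0,1],[0,0,-2,0,1]]'
python3 -m pendant '[[10,0,0,0,1],[25,0,0,0,1],[35,0,0,0,1],[35,0,0,0,1],[35,0,0,0,1]]'
python3 -m pendant '[[35,0,0,0,1],[25,0,0,0,1],[15,0,0,0,1],[8,0,0,0,1],[0,0,0,0,1]]'
python3 - <<'E'
from h import *
T=PAN-.032*np.array([np.cos(PY),np.sin(PY)]);rel([*T,.2735],PY)
for n in("top","side"):
    p,d=bot.camera(n);cv2.imwrite(f"pics/{n}5.png",p[:,:,::-1]);platefit(d,p,-.135,.07,n,.09,.22)
cv2.imwrite('pics/s5.png',cv2.resize(cv2.imread('pics/side5.png')[40:220,280:480],None,fx=3.2,fy=3.2,interpolation=cv2.INTER_CUBIC))
E
```

```text
clock: 8.0
ee_pos: [0.6939, -0.338, 0.3367]
orientation: [0.099, 3.137, -0.002]
contact_force: [0.9, 0.3, -0.6]
grip_width: 0.0633
clock: 8.42
ee_pos: [0.5517, -0.3283, 0.3301]
orientation: [-0.099, -3.134, -0.004]
contact_force: [0.5, -0.6, -2.4]
grip_width: 0.0632
clock: 8.83
ee_pos: [0.4695, -0.3234, 0.3318]
orientation: [-0.101, -3.137, -0.003]
contact_force: [-0.6, 0.4, -2.2]
grip_width: 0.0633
t 8.83 pos [ 0.4695 -0.3234  0.3318] yawdeg -3.68 F [-0.636   0.3648 -2.2071] w 0.0633 j [-0.3192  0.3557 -0.2319 -0.001  -0.9869 -1.3152]
tool shift mm [ 2.1658 -0.618  58.35  ] tool yaw 0.024003112957654147 tilt 0.219713104561473
pitch deg -12.22 roll 0.28 n 1136 1335 rms 0.0014866045120043058 x range -0.13010589944897644 -0.040375593264561783 z at mid [-0.2166  0.0049  0.1452]
pitch deg -12.37 roll 0.16 n 1487 1537 rms 0.0011115375983431917 x range -0.12993773544266862 0.06705426072878032 z at mid [-0.2193  0.0029  0.1448]
```

View pics/s5.png

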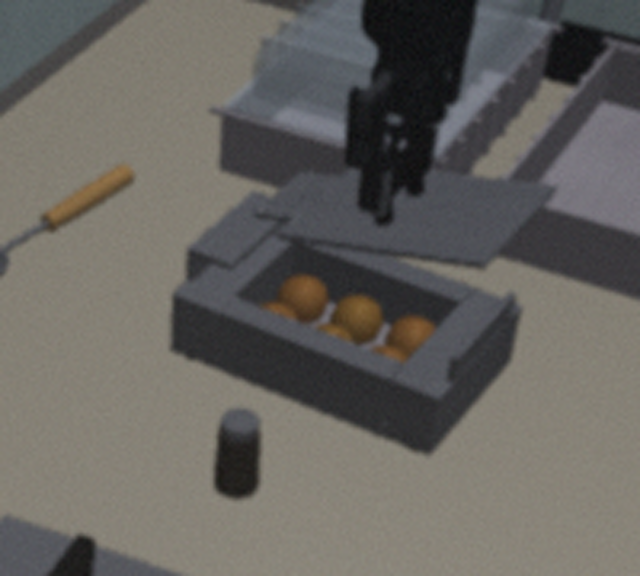

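View pics/top5.png

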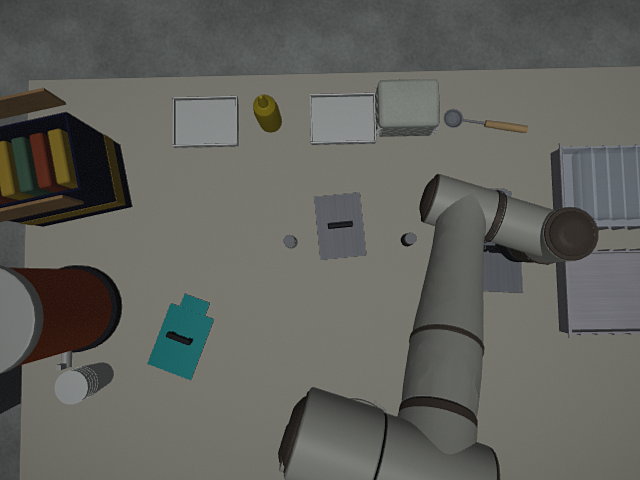

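```bash
python3 -m pendant '[[2,0,15,0,1],[1,0,18,0,1],[0,0,15,0,1],[0,0,8,0,1],[0,0,2,0,1]]'
python3 - <<'E'
from h import *
T=PAN+0*np.array([np.cos(PY),np.sin(PY)]);rel([*T,.2730],PY)
for n in("top","side"):
    p,d=bot.camera(n);cv2.imwrite(f"pics/{n}6.png",p[:,:,::-1]);platefit(d,p,-.135,.07,n,.07,.16)
cv2.imwrite('pics/s6.png',cv2.resize(cv2.imread('pics/side6.png')[40:220,280:480],None,fx=3.2,fy=3.2,interpolation=cv2.INTER_CUBIC))
E
```

```text
clock: 9.35
ee_pos: [0.4692, -0.3233, 0.2724]
orientation: [-0.098, -3.136, -0.002]
contact_force: [-0.0, 0.9, -2.6]
grip_width: 0.0634
t 9.35 pos [ 0.4692 -0.3233  0.2724] yawdeg -3.57 F [-0.0379  0.8501 -2.5632] w 0.0634 j [-0.3191  0.4218 -0.3016 -0.0003 -0.8513 -1.3139]
tool shift mm [-29.915   -0.6815  -0.6694] tool yaw 0.1281014030338737 tilt 0.2250472675225047
pitch deg -12.45 roll -0.56 n 930 1135 rms 0.0015325726601917555 x range -0.13004784936147187 -0.04253461922736317 z at mid [-0.2208 -0.0097  0.0852]
pitch deg -12.38 roll 0.12 n 1460 1535 rms 0.0012073510408412136 x range -0.13226721632007088 0.06459761599215112 z at mid [-0.2195  0.002   0.0855]
```

View pics/s6.png

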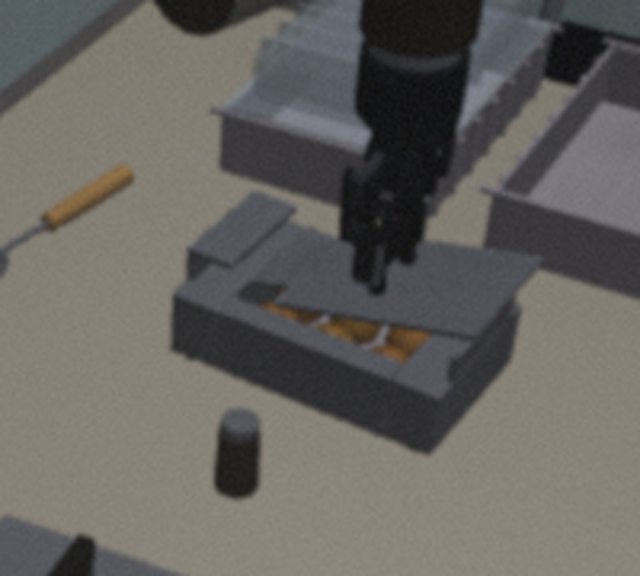

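```bash
python3 -m pendant '[[-5,0,0,0,1],[-8,0,0,0,1],[-8,0,0,0,1],[-6,0,0,0,1],[-3,0,0,0,1]]'
python3 - <<'E'
from h import *
T=PAN+0*np.array([np.cos(PY),np.sin(PY)]);rel([*T,.2730],PY)
for n in("top","side"):
    p,d=bot.camera(n);cv2.imwrite(f"pics/{n}7.png",p[:,:,::-1]);platefit(d,p,-.105,.07,n,.07,.16)
cv2.imwrite('pics/s7.png',cv2.resize(cv2.imread('pics/side7.png')[40:220,280:480],None,fx=3.2,fy=3.2,interpolation=cv2.INTER_CUBIC))
E
```

```text
clock: 9.87
ee_pos: [0.5, -0.3254, 0.2752]
orientation: [0.097, 3.138, -0.001]
contact_force: [0.3, 0.7, -2.1]
grip_width: 0.0634
t 9.87 pos [ 0.5    -0.3254  0.2752] yawdeg -3.55 F [ 0.2883  0.695  -2.1405] w 0.0634 j [-0.3057  0.4565 -0.2328  0.0002 -0.8798 -1.3273]
tool shift mm [ 0.9864 -0.4663  2.1526] tool yaw 0.1463725129478709 tilt 0.10083083640931657
pitch deg -12.19 roll 0.53 n 986 1189 rms 0.0015110200212249353 x range -0.09878185458207987 -0.009148104516365477 z at mid [-0.2161  0.0092  0.0951]
pitch deg -12.11 roll 0.05 n 1262 1293 rms 0.0011620272414057144 x range -0.10055005623649488 0.0698602381633124 z at mid [-0.2145  0.0009  0.0941]
```

View pics/s7.png

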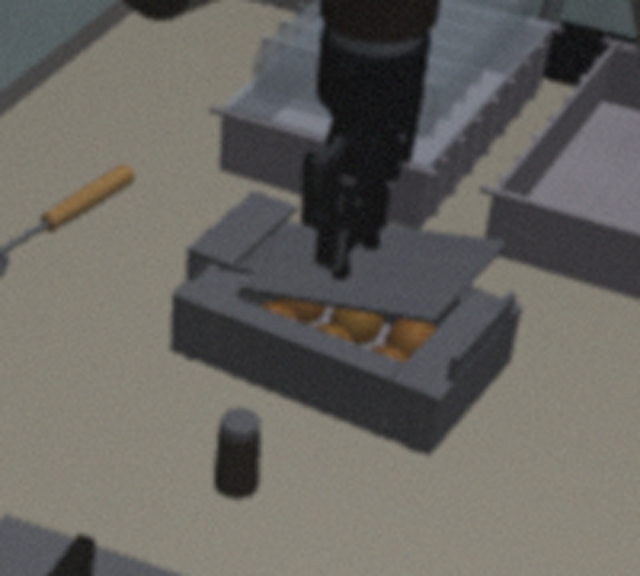

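```bash
python3 -m pendant '[[1,0,4,0.1,1],[0,0,4,0,1],[0,0,4,0,1],[0,0,3,0,1],[0,0,2,0,1]]'
python3 -m pendant '[[0,0,3,0,1],[0,0,3,0,1],[0,0,2,0,1],[0,0,2,0,1],[0,0,0,0,1]]'
python3 - <<'E'
from h import *
T=PAN+0*np.array([np.cos(PY),np.sin(PY)]);rel([*T,.2440],PY)
for n in("top","side"):
    p,d=bot.camera(n);cv2.imwrite(f"pics/{n}8.png",p[:,:,::-1]);platefit(d,p,-.1,.07,n,.06,.16)
cv2.imwrite('pics/s8.png',cv2.resize(cv2.imread('pics/side8.png')[40:220,280:480],None,fx=3.2,fy=3.2,interpolation=cv2.INTER_CUBIC))
E
```

```text
clock: 10.38
ee_pos: [0.4973, -0.3253, 0.2576]
orientation: [-0.101, -3.14, 0.0]
contact_force: [-1.7, -0.0, 1.3]
grip_width: 0.063
clock: 10.8
ee_pos: [0.4975, -0.3252, 0.2472]
orientation: [-0.101, -3.14, -0.0]
contact_force: [-0.7, -0.3, 0.9]
grip_width: 0.0635
t 10.80 pos [ 0.4975 -0.3252  0.2472] yawdeg -3.70 F [-0.6835 -0.3288  0.9124] w 0.0635 j [-0.3068  0.4875 -0.2647 -0.0001 -0.819  -1.3285]
tool shift mm [-1.4878 -0.4798  3.2091] tool yaw 0.0032608282731444254 tilt 0.023048634785491424
pitch deg -1.20 roll 0.38 n 825 1002 rms 0.0016583299026848753 x range -0.09746754262745932 -0.009431959984270427 z at mid [-0.021   0.0067  0.0681]
pitch deg -1.55 roll 0.14 n 1373 1490 rms 0.0013203273402057928 x range -0.09924416014535933 0.06991575814594087 z at mid [-0.0271  0.0025  0.0672]
```

View pics/s8.png

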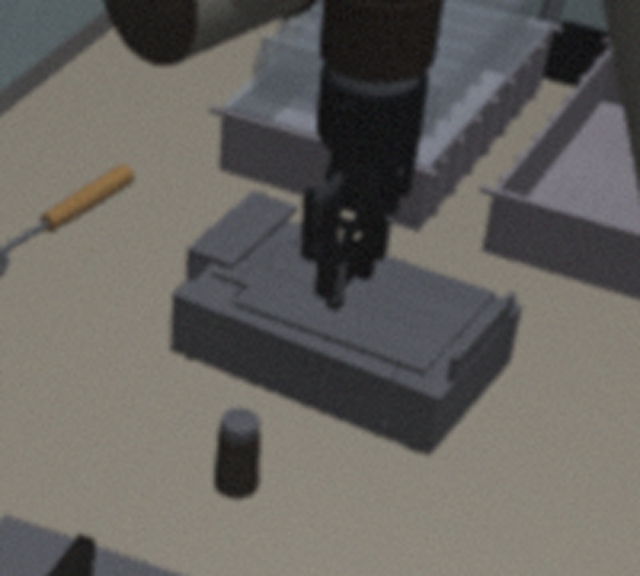

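```bash
python3 -m pendant '[[0,0,2,0,1],[0,0,1,0,1],[0,0,1,0,1],[0,0,1,0,1],[0,0,0,0,1]]'
python3 - <<'E'
from h import *
T=PAN+0*np.array([np.cos(PY),np.sin(PY)]);rel([*T,.2440],PY)
for n in("top","side"):
    p,d=bot.camera(n);cv2.imwrite(f"pics/{n}9.png",p[:,:,::-1]);platefit(d,p,-.1,.07,n,.055,.16)
E
```

```text
clock: 11.32
ee_pos: [0.4976, -0.3252, 0.2445]
orientation: [0.101, 3.14, -0.001]
contact_force: [-5.0, 2.2, 10.1]
grip_width: 0.0634
t 11.32 pos [ 0.4976 -0.3252  0.2445] yawdeg -3.67 F [-4.9942  2.2375 10.0818] w 0.0634 j [-0.3066  0.4907 -0.2677  0.0005 -0.812  -1.3287]
tool shift mm [-1.4822 -0.5106  0.5362] tool yaw 0.026207216842979334 tilt 0.03178032916964541
pitch deg -0.08 roll 0.12 n 812 1009 rms 0.0015513484490993273 x range -0.09946601696482285 -0.009331294687302646 z at mid [-0.0013  0.0021  0.0651]
pitch deg -0.04 roll -0.08 n 1369 1513 rms 0.001298317601283407 x range -0.0994029072381418 0.0697968742077054 z at mid [-0.0007 -0.0014  0.0645]
```

Flat: pitch is about 0° and the top surface is at z 65 mm, with firm contact at 10 N. I'll release and then retreat.

```bash
python3 -m pendant '[[0,0,-1,0,1],[0,0,0,0,0],[0,0,0,0,-1],[0,0,0,0,-1],[0,0,0,0,-1]]'
python3 -m pendant '[[0,0,0,0,-1],[0,0,-3,0,-1],[0,0,-8,0,-1],[0,0,-15,0,-1],[0,0,-25,0,-1]]'
python3 -m pendant '[[0,0,-35,0,-1],[0,0,-35,0,-1],[-20,0,-15,0,-1],[-38,0,0,0,-1],[-38,0,0,0,-1]]'
python3 -m pendant '[[-38,0,0,0,-1],[-38,0,0,0,-1],[-20,0,0,0,-1],[0,0,0,0,-1],[0,0,0,0,-1]]'
python3 - <<'E'
from h import *
T=PAN+0*np.array([np.cos(PY),np.sin(PY)]);rel([*T,.2440],PY)
for n in("top","side"):
    p,d=bot.camera(n);cv2.imwrite(f"pics/{n}10.png",p[:,:,::-1]);platefit(d,p,-.1,.07,n,.055,.16);np.save(n+'10.npy',d)
a=cv2.resize(cv2.imread('pics/side10.png')[80:200,310:460],None,fx=3,fy=3,interpolation=cv2.INTER_CUBIC)
b=cv2.resize(cv2.imread('pics/top10.png')[175:295,430:530],None,fx=3,fy=3,interpolation=cv2.INTER_CUBIC)
cv2.imwrite('pics/f10.png',np.hstack([a,b]))
E
```

```text
clock: 11.83
ee_pos: [0.4977, -0.3252, 0.2432]
orientation: [-0.101, -3.14, -0.0]
contact_force: [0.5, 0.8, -0.3]
grip_width: 0.0854
clock: 12.25
ee_pos: [0.497, -0.325, 0.2934]
orientation: [-0.102, -3.135, -0.003]
contact_force: [1.1, -0.5, 0.4]
grip_width: 0.0856
clock: 12.67
ee_pos: [0.5936, -0.3317, 0.3841]
orientation: [0.102, 3.134, -0.003]
contact_force: [0.7, -1.2, -0.6]
grip_width: 0.0856
clock: 13.08
ee_pos: [0.6899, -0.3373, 0.3786]
orientation: [-0.1, -3.139, -0.001]
contact_force: [-1.4, -0.0, -0.6]
grip_width: 0.0854
t 13.08 pos [ 0.6899 -0.3373  0.3786] yawdeg -3.65 F [-1.3976 -0.0255 -0.6326] w 0.0854 j [-0.2452  0.653   0.3981 -0.0001 -1.3174 -1.3894]
tool shift mm [191.0961  -0.7251 134.8811] tool yaw 0.045385233254087165 tilt 0.087714086690602
pitch deg -0.02 roll -0.18 n 1253 1544 rms 0.0015967108189926056 x range -0.09962501289635889 0.06952464406694525 z at mid [-0.0003 -0.0032  0.0651]
pitch deg -0.05 roll -0.11 n 1516 1636 rms 0.0012967292126306643 x range -0.09862271395993903 0.06995505496503136 z at mid [-0.0009 -0.0019  0.0644]
```

View pics/f10.png

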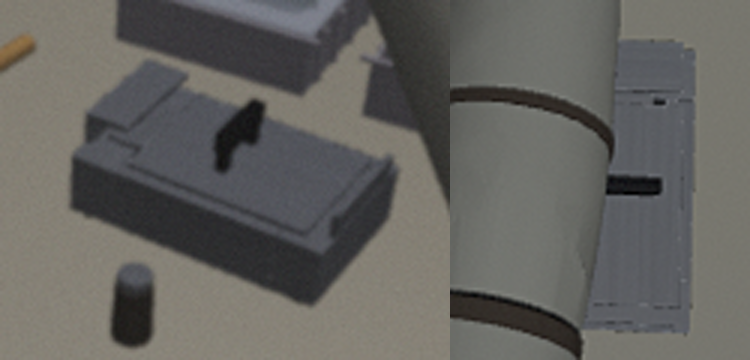

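```bash
python3 - <<'E'
import cv2,numpy as np
a=cv2.imread('pics/side10.png')[85:190,320:455]
a=cv2.convertScaleAbs(cv2.resize(a,None,fx=5.5,fy=5.5,interpolation=cv2.INTER_CUBIC),alpha=2,beta=-60)
cv2.imwrite('pics/z10.png',a)
b=cv2.imread('pics/top10.png')[180:295,470:520]
cv2.imwrite('pics/zt10.png',cv2.convertScaleAbs(cv2.resize(b,None,fx=5,fy=5,interpolation=cv2.INTER_CUBIC),alpha=2,beta=-80))
E
```

```text
(no output)
```

View pics/z10.png

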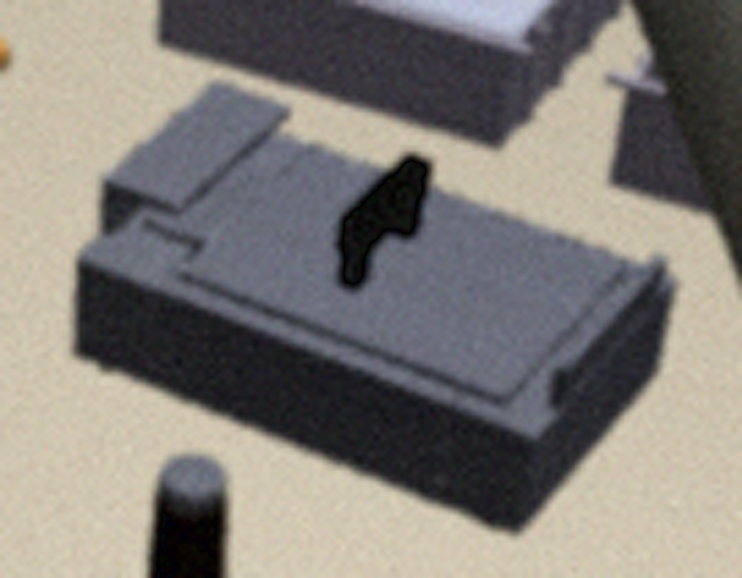

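View pics/zt10.png

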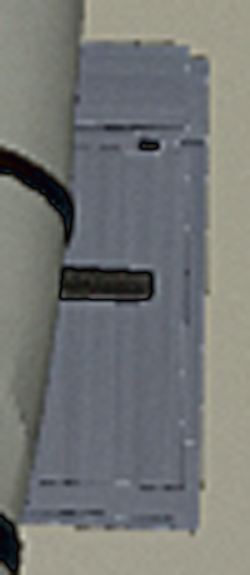

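The cover sits flat and parallel to the pan edges, with its tongue under the lip and the gripper clear. I'm handing in.

```bash
python3 -c "
from bench import bot
print(bot.sense()['clock']);print(bot.sign_off())"
```

```text
13.1833
the job is handed in; nothing more can be done
None
```

The pan is covered: the steel cover with the tongue lies flat on it with the tongue under the hold-down lip, and the job was handed in at 13.2 s of the 48 s allowed.

- **Method:** The gripper cannot tilt, so I held the handle bar by its two ends, letting the cover pivot between the pads. I pressed its tail on top of the pan's lip to tilt it to about 13°. Then I slid the tongue under the lip with the tail raised, lowered it flat, opened the gripper and moved clear.
- **Final checks:** Both cameras gave a pitch of about 0° and a roll under 0.2°. The cover's top face measured 64 to 65 mm high, where 65 mm is expected, and its tail sat about 12 mm inside the upstand. The cover's edges looked parallel to the pan's.
- **Forces:** The highest wrist force I read was about 11 N, when pressing the cover flat. I read it only at the end of each move.
- **Not fully checked:** I measured the pan's angle only to about half a degree, and the arm hid part of the left side in the last top view. I judged squareness from the visible edges. No checks failed or disagreed.
- **Left alone:** I did not touch the plain cover or the turquoise look-alike.

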